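# Order card home, clip held open over its edge

### The arm

A 7-joint arm with a two-finger parallel gripper is mounted at the origin on the work surface. World frame = base frame: x ahead of the robot, y to its left, z up, the work surface at z = 0. Lengths are in mm, angles in rad, forces in N, time in s.
With the tool pointing down it reaches from about 425 to 875 mm from the base axis. Payload 8.4 kg.
Tool frame: the origin (TCP) lies at the very end of the fingers, on their centre line; the grasp point (between the pads) lies 19 mm behind it; y points along the fingers, x is the direction in which the jaws open and shut, and the axes are right-handed (so a half turn about y gives the same grasp; the last joint's range is limited). The gripper opens to 85 mm and grips with 20 to 120 N. Pads are 22 mm wide; open, the fingers measure 114 mm over their backs; the gripper's body (76 mm by 85 mm) begins 54 mm behind the grasp point. The pads swing forward as they close: fully open they stand 13 mm farther back than shut.
Start: joints at [-1.435, 0.333, 0.04, 1.465, -0.013, 1.343, -0.059], TCP at [151.225, 632.135, 231.308] pointing down, gripper open.
Joint ranges: [-2.58, 2.58], [-0.38, 2.09], [-1.3, 1.39], [0.25, 2.4], [-1.5, 4.64], [0.08, 2.09], [-2.65, 2.65]. Speed limits (rad/s): [2.22, 2.22, 2.79, 2.79, 3.14, 3.14, 3.14].

### API

Orientations are given as a unit quaternion [w, x, y, z].
In Python, from rig import ctrl gives the robot as it stands. The module is installed in compiled form; this text tells all that it offers.
- The arm moves only by the tool move_arm, never from a script. Its argument "rows" is a list that holds one entry, the list of rows, each a list of 5 numbers: the shift along the tool's x, y, z in mm, then the turn about the tool's y in rad, then the opening, from 0 (shut) to 1 (fully open). A call has 1 to 20 rows; each row shifts and turns the commanded pose from where the row before left it, along the tool's axes as they then stand; what a row does not reach is not made up. A row lasts 1/12 s, in which the tool goes at most 41.7 mm and 7.16 degrees, less where a joint would pass 70% of its speed; a pose out of reach is approached as far as the arm can. A call is refused whole if a number of a shift passes 41.7 or a number of a turn 0.125, either way. A call with a gripper value outside its range is refused whole. The fingers move at their own pace and stop on an object; "newtons" is the grip in N (left out, the last holds). Time passes only in rows, so rows that do not move let the fingers close. It gives the time, the measured TCP pose, the force and the opening at its end, in the units of the state.
- ctrl.read_state(): the state, without advancing time (a new reading comes with each control period).
- ctrl.grab_frame(name): name is "side" or "top"; returns the picture (384x512x3 uint8, red, green, blue); there is no depth.
- ctrl.get_calibration(name): a dict with "K" (3x3 intrinsics, pixels), "R" (3x3) and "t" (3): a world point X has camera coordinates R X + t. Camera axes: x right, y down, z forward; pixel columns grow to the right and rows downward; lengths in mm; the calibration is good to about 2 mm. A picture is of the moment at which its call begins. get_calibration takes no time and is no camera call.
- ctrl.job_done(): hands the job in, once; it reports no verdict.
Trained networks look in the newest picture that a camera, given by its name, has taken for a name from the list of things; names that differ only in an ending like _2 or _b are one class to them, and where a whole thing is asked for, a point or a joint stands for the part that bears it (a point fixed in the world has none). Each returns a list of dicts, best first, with "confidence" (0 to 1); they miss things now and then, are a little off and sometimes report something else, mostly with a low value. They report only what shows in the picture. A call takes as long as a camera call.
- ctrl.search_frame(camera, query): "rect" ([centre column, centre row, width, height] as shares, 0 to 1, of the picture: columns of its width, rows of its height, round what is visible of it).
- ctrl.landmark_of(camera, query): "location" ([row, column] as shares, 0 to 1, of the picture: columns of its width, rows of its height: a listed point, or the origin of a listed thing).
The state is a dict: "time_s": time; "joints": joint angles; "dq": joint speeds; "tau": joint torques, N m; "ee_pos": TCP position; "tcp_rot": TCP orientation; "ft_force": force on the tool from outside, world axes, zero at the start; "torque": the same for the moment, N m; "gripper_width": opening from 0.0 (shut) to 1.0 (fully open).
Only numpy, scipy, OpenCV 4.12 (cv2) and the standard library are available. Lean on these libraries where they do the work, as an engineer would, in place of code of your own. Each camera call takes 0.05 s, during which the arm holds its last target.

### The job

At this packing bench, first press the order card straight down until its foot is fully home, flush in the socket of its stand. Then take the steel spring clip off the rim of the white tote by squeezing its handles, and bring it, jaws down, to the middle of the card's top edge, so that the spread jaws hang on both sides of the edge, square to the card and clear of it, ready for me to slip the packing list in. Finish like that, still squeezing the clip and holding it gaping around the edge; do not let go, never drop the clip, and leave the tape, the carton and the loose gift box as they are.

Things in the scene. Friction and masses are not known exactly. Their poses are not given: they have to be found in the camera images.
- card_stand: Order-card stand, screwed to the bench: grey block 70 mm (its x) by 130 mm (its y) by 32 mm high with a rectangular socket in its top, in which the black foot of the order card sits. Origin: centre of the underside, on the bench.
- card (a joint): How far the order card is pressed into its stand, m: 0 = foot 10 mm proud of the block, 0.010 = fully home, foot flush with the top of the block (it stops there). Starts 6 to 10 mm proud. The foot is snug: it moves only up and down, stays where it is left and takes about 6 N to push.
- card_edge (a point): Middle of the top edge of the order card, a stiff white upright board 4 mm thick (its x, across the card), 100 mm wide (its y, along the edge), standing 120 mm above the foot, its lowest 12 mm held in a grey ridge 16 mm thick on the foot. The point sinks with the card and is 152 mm above the bench when the card is home. z up. The edge may be pressed on.
- tote: White picking tote, heavy, does not move: 220 mm (its x) by 300 mm (its y) by 110 mm high, walls 4 mm. Origin: centre of the underside. The clip sits on the rim of its long wall on the tote's -x side, the one nearer the robot. Green gift boxes lie in its far half, below the rim.
- clip: The steel spring clip, 0.05 to 0.1 kg, loose: two pressed-steel halves on a pivot. Handles above the pivot: 36 mm wide (along y), up to 44 mm above it, leaning apart, 48 mm over their outsides at the top. Jaws below: 52 mm wide, lips 44 mm below the pivot. It sits jaws down, clamped by its own spring on the tote's rim. Same origin and axes as clip_pivot.
- clip_pivot (a point): Middle of the clip's pivot (spring coil 12 mm thick), at the start 30 mm above the tote's rim. Axes belong to the half with lip_a: y along the pivot, parallel to the rim; x across the wall, the line along which to squeeze the handles; z up. As the clip is spread evenly this half tilts about y by half of clip_arm. Squeeze from above, pads 15 to 40 mm above this point.
- lip_a (a point): Inner lower edge of the jaw lip of one half of the clip, middle of its width: 44 mm below the pivot.
- lip_b (a point): Same point on the other half's lip. The lips are 4 mm apart on the tote wall and about 26 mm apart when the clip is squeezed fully; they then hang 42 mm below the pivot.
- clip_arm (a joint): Angle by which the clip is spread, rad: 0 = jaws shut on a 4 mm wall; 0.50 = handles fully squeezed, a hard stop: they are then upright, parallel and 26 mm over their outsides. The spring pushes back on the handle ends with about 6 N at 0 and 9 N at 0.50, and shuts the clip when let go.
- tape: Bystander: roll of packing tape lying flat, 90 mm across, 48 mm high. Origin: centre of the underside.
- carton: Bystander: small carton 70 by 100 by 50 mm high, in front of the card stand. Origin: centre of the underside.
- gift_box: Bystander: loose green gift box 60 by 80 by 40 mm high on the tote's floor (4 mm thick), in its near half. Origin: centre of the underside.

How it is judged (in metres and radians):
On the way, in this order (a step that is already met when the one before it is completed fails the run):
1. the card is pressed fully home in its stand (value of joint card above 0.0085 m), for 0.2 s.
2. the clip is lifted clear of the tote, squeezed open in the fingers (value of joint card above 0.0085 m and contact force between the fingers and clip above 2 N and value of joint clip_arm above 0.2 rad and height (world z) of clip_pivot above 0.158 m and contact force between clip and tote below 0.1 N), for 0.2 s.
At the end, for the whole second after the job is handed in: Card home within 1.5 mm. Fingers still squeeze the clip, spread over 0.30 rad, still, touching neither card, stand nor tote: one lip each side of the card edge, 4 mm or more from its mid-plane, 5 to 30 mm below the edge; within 25 mm of its middle and 0.2 rad of square (value of joint card above 0.0085 m and contact force between the fingers and clip above 2 N and value of joint clip_arm above 0.3 rad and z of lip_a in the frame of card_edge between -0.03 and -0.005 m and z of lip_b in the frame of card_edge between -0.03 and -0.005 m and ((x of lip_a in the frame of card_edge above 0.004 m and x of lip_b in the frame of card_edge below -0.004 m) or (x of lip_a in the frame of card_edge below -0.004 m and x of lip_b in the frame of card_edge above 0.004 m)) and y of clip_pivot in the frame of card_edge between -0.025 and 0.025 m and angle between the y axis of clip_pivot and the y axis of card_edge, either way round below 0.2 rad and contact force between clip and card_stand below 0.3 N and contact force between clip and tote below 0.3 N and linear speed of clip below 0.03 m/s); the arm keeps its last pose, push and grip.
It fails at once if the clip is dropped (height (world z) of clip_pivot below 0.09 m).
It fails at once if the tape, the carton or the loose gift box is pushed away (over 30 mm) (distance of any of tape, carton, gift_box from where it was at the start of the episode above 0.03 m).
It also fails if it takes over 48 s, if anything falls off the work surface, if the arm or the gripper's body presses on something with over 40 N, if the wrist force passes 120 N, or if a joint passes its speed limit or range.

## Working session

There is one attempt and no reset: what is moved stays moved. The work goes in short steps, Python scripts to look and compute and a tool call to move; the robot and the scene stay as the last step left them, time stands still between calls to the robot, and variables do not carry over. Pictures are saved under pics/ and viewed, and the job is handed in when it is done.

Besides the shell and the picture viewer there is one more tool, called by a JSON object that holds its "method" and its "body", one argument or row to a line. move_arm: Moves the arm, as the interface text tells. Its arguments: {"type":"object","properties":{"rows":{"type":"array","items":{"type":"array","items":{"type":"array","items":{"type":"number"}}}},"newtons":{"type":"number"}},"required":["rows"]}

```bash
mkdir -p pics
cat > h.py <<'E'
import numpy as np, cv2
from rig import ctrl
def snap(n,f):
    im=ctrl.grab_frame(n); cv2.imwrite(f'pics/{f}.png',im[:,:,::-1]); return im
def cal(n):
    c=ctrl.get_calibration(n); return [np.array(c[k],float) for k in('K','R','t')]
def proj(n,X):
    K,R,t=cal(n); p=K@(R@np.array(X,float)+t.ravel()); return p[:2]/p[2]
def ray(n,u,v):
    K,R,t=cal(n); d=R.T@np.linalg.inv(K)@np.array([u,v,1.]); return -R.T@t.ravel(), d
def atz(n,u,v,z):
    c,d=ray(n,u,v); return c+d*(z-c[2])/d[2]
def tri(a,b):
    # a,b=(cam,u,v)
    A=[];y=[]
    for n,u,v in(a,b):
        c,d=ray(n,u,v); d/=np.linalg.norm(d); P=np.eye(3)-np.outer(d,d);A.append(P);y.append(P@c)
    A=np.vstack(A);y=np.hstack(y); x=np.linalg.lstsq(A,y,rcond=None)[0]; return x,np.abs(A@x-y).max()
E
python3 - <<'E'
from h import *
s=ctrl.read_state();print(s)
for n in('side','top'):
    snap(n,n+'0')
    K,R,t=cal(n);print(n,K.round(1).tolist(),(-R.T@t.ravel()).round(0),R.round(3).tolist())
    for q in('card_edge','card_stand','tote','clip_pivot','clip','lip_a','tape','carton','gift_box'):
        r=ctrl.landmark_of(n,q)
        print(q,[(round(d['confidence'],2),round(d['location'][1]*512,1),round(d['location'][0]*384,1)) for d in r][:3])
E
```

```text
{'time_s': 0.0, 'joints': array([-1.43519605,  0.33392441,  0.03989992,  1.46628937, -0.01340462,
        1.34331019, -0.05848828]), 'dq': array([ 0.0012479 , -0.00077747, -0.00082326, -0.00049947, -0.00025897,
       -0.00178942, -0.00044837]), 'tau': array([-1.88708444e-03, -6.58541322e+01,  1.36431053e+00, -4.05591667e+01,
        1.65388518e-02,  1.21234189e-02, -3.10582936e-05]), 'ee_pos': array([151.15562502, 631.69854678, 230.40404761]), 'tcp_rot': array([-0.55473399,  0.55552656,  0.43754873, -0.43841937]), 'ft_force': array([ 0.1300973 ,  0.46152615, -0.27576613]), 'torque': array([ 0.01396566, -0.00423234, -0.01591439]), 'gripper_width': 0.9953977229438368}
side [[358.6, 0.0, 252.8], [0.0, 358.6, 187.3], [0.0, 0.0, 1.0]] [ -84. -594.  619.] [[0.665, -0.746, -0.023], [-0.404, -0.334, -0.852], [0.628, 0.576, -0.524]]
card_edge [(0.85, 315.2, 178.6), (0.35, 200.8, 241.3)]
card_stand [(0.66, 308.1, 222.4)]
tote [(0.72, 216.0, 171.0)]
clip_pivot [(0.62, 179.6, 139.7)]
clip [(0.71, 175.3, 143.2)]
lip_a [(0.84, 178.8, 155.9), (0.53, 177.5, 157.9)]
tape [(0.77, 200.8, 240.6), (0.53, 309.2, 225.6)]
carton [(0.61, 277.7, 248.6)]
gift_box []
top [[375.9, 0.0, 249.2], [0.0, 375.9, 191.7], [0.0, 0.0, 1.0]] [ 344.  -42. 1121.] [[-0.028, -1.0, 0.008], [-0.982, 0.025, -0.187], [0.187, -0.013, -0.982]]
card_edge []
card_stand [(0.76, 287.0, 177.1)]
tote [(0.8, 150.5, 168.6), (0.39, 291.9, 163.2)]
clip_pivot [(0.76, 114.5, 195.4)]
clip [(0.89, 111.7, 191.9)]
lip_a [(0.87, 116.7, 194.3), (0.48, 118.8, 199.5)]
tape [(0.66, 224.0, 255.3)]
carton [(0.64, 279.7, 213.4)]
gift_box [(0.72, 145.6, 183.7)]
```

View pics/side0.png

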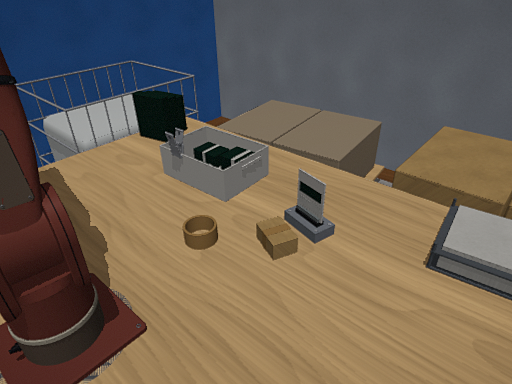

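View pics/top0.png

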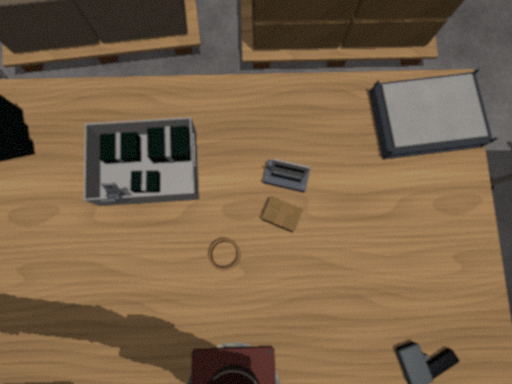

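Run:
```python
from h import *
for n in('side','top'):
    im=cv2.imread(f'pics/{n}0.png')
    boxes={'side':[(130,105,110,80),(255,140,110,110)],'top':[(80,150,110,80),(240,130,100,75)]}[n]
    o=[cv2.resize(im[y:y+h,x:x+w],(400,int(400*h/w)),interpolation=cv2.INTER_CUBIC) for x,y,w,h in boxes]
    H=max(i.shape[0] for i in o); o=[cv2.copyMakeBorder(i,0,H-i.shape[0],0,0,cv2.BORDER_CONSTANT) for i in o]
    cv2.imwrite(f'pics/{n}0z.png',np.hstack(o))
print('clip',tri(('side',179.6,139.7),('top',114.5,195.4)))
print('carton',atz('top',279.7,213.4,0), atz('side',277.7,248.6,0))
print('stand',atz('top',287,177.1,0),atz('side',308.1,222.4,0))
print('tote',atz('top',150.5,168.6,0),atz('side',216,171,0))
print('edge',atz('side',315.2,178.6,158))
from scipy.spatial.transform import Rotation as Ro
q=ctrl.read_state()['tcp_rot'];print(Ro.from_quat(np.roll(q,-1)).as_matrix().round(3))
```

```text
clip (array([532.71973092, 290.22516095, 156.75112914]), np.float64(5.918188505966498))
carton [ 4.88732185e+02 -1.47257698e+02  2.27373675e-13] [ 475.01762195 -163.74964175    0.        ]
stand [ 599.93004511 -174.3911459     0.        ] [ 617.31846118 -160.60861154    0.        ]
tote [637.34828558 242.91858058   0.        ] [658.10196305 261.63334339   0.        ]
edge [ 601.94078921 -181.60750461  158.        ]
[[ 0.233 -0.    -0.973]
 [ 0.973  0.     0.233]
 [ 0.    -1.     0.   ]]
```

The side view shows the tote with the clip at about (178,140), the card top near (312,175), the tape at (200,235) and the carton at (277,238). The top view shows the clip at (114,192), the stand at (287,176), the carton at (281,213) and the gift box at (145,182).

View pics/side0z.png

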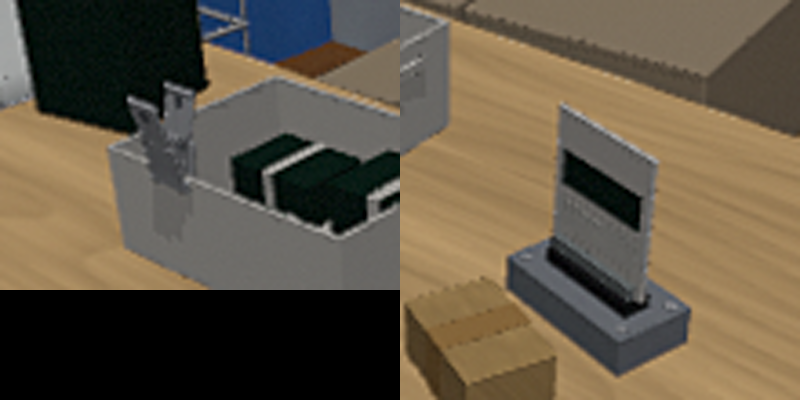

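View pics/top0z.png

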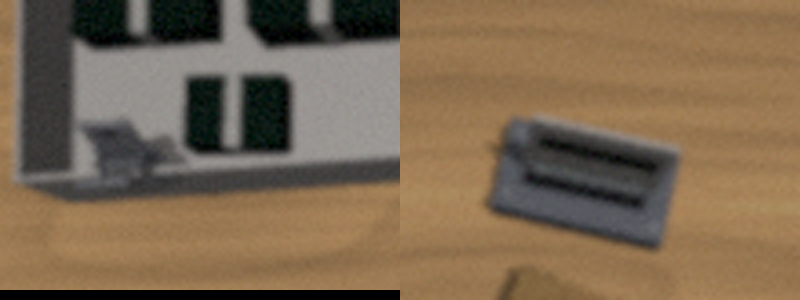

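Run:
```python
from h import *
def z(n,x,y,w,h,f):
    im=cv2.imread(f'pics/{n}0.png'); s=780/w
    o=cv2.resize(im[y:y+h,x:x+w],None,fx=s,fy=s,interpolation=cv2.INTER_CUBIC)
    for k in range(0,w,5): cv2.line(o,(int(k*s),0),(int(k*s),12 if (x+k)%10==0 else 6),(0,0,255),2)
    for k in range(0,h,5): cv2.line(o,(0,int(k*s)),(12 if (y+k)%10==0 else 6,int(k*s)),(0,0,255),2)
    for k in range(0,w):
        if (x+k)%10==0: cv2.putText(o,str(x+k),(int(k*s)+2,24),0,.4,(0,0,255),1)
    for k in range(0,h):
        if (y+k)%10==0: cv2.putText(o,str(y+k),(14,int(k*s)+4),0,.4,(0,0,255),1)
    cv2.imwrite(f'pics/{f}.png',o)
z('side',280,165,60,45*60//60+30,'a1'); z('top',255,150,65,45,'a2'); z('side',155,120,60,45,'a3'); z('top',80,165,60,45,'a4')
for n,q in(('side','clip'),('top','clip'),('side','tote'),('top','tote'),('side','card_stand'),('top','card_stand'),('side','card')):
    print(n,q,[(round(d['confidence'],2),(np.array(d['rect'])*[512,384,512,384]).round(1)) for d in ctrl.search_frame(n,q)][:2])
```

```text
side clip [(0.85, array([173.4, 143.2,  17.8,  30.9])), (0.54, array([174.5, 146.1,  18.1,  25.2]))]
top clip [(0.86, array([115.3, 191.7,  26.2,  21. ]))]
side tote [(0.87, array([213. , 162.9, 109.7,  74.1]))]
top tote [(0.69, array([111.3, 201.9,  21. ,   3.7])), (0.65, array([141.6, 162.4, 111.6,  86.3]))]
side card_stand [(0.85, array([309.6, 206.3,  50.4,  78.8]))]
top card_stand []
side card [(0.58, array([310. , 199.6,  37.2,  55.6]))]
```

View pics/a1.png

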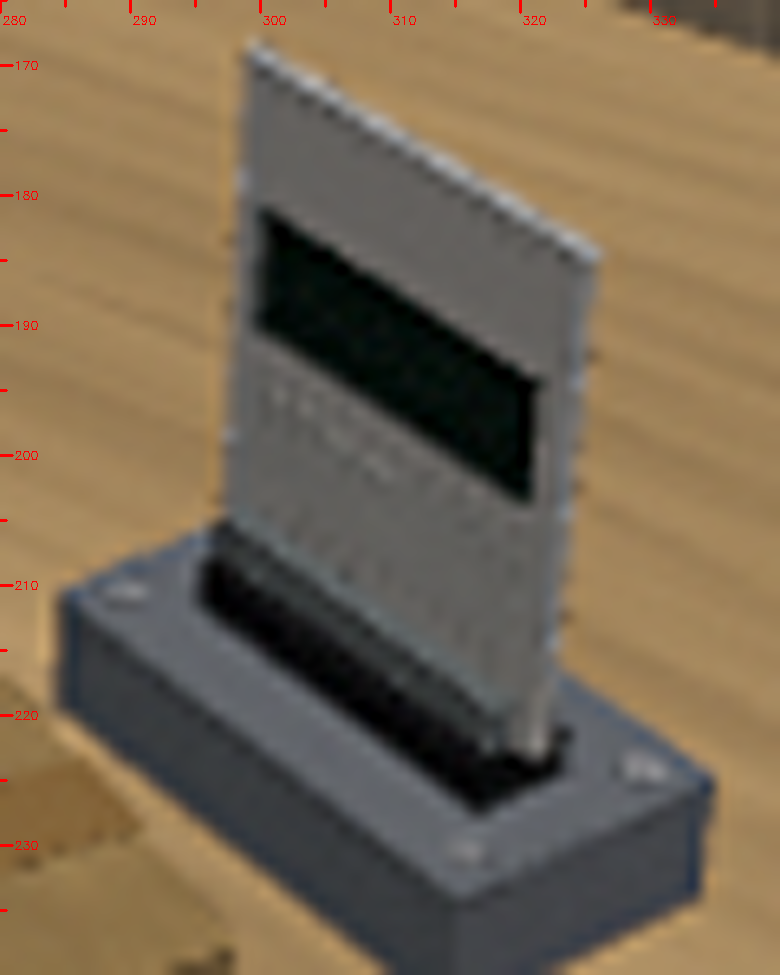

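View pics/a2.png

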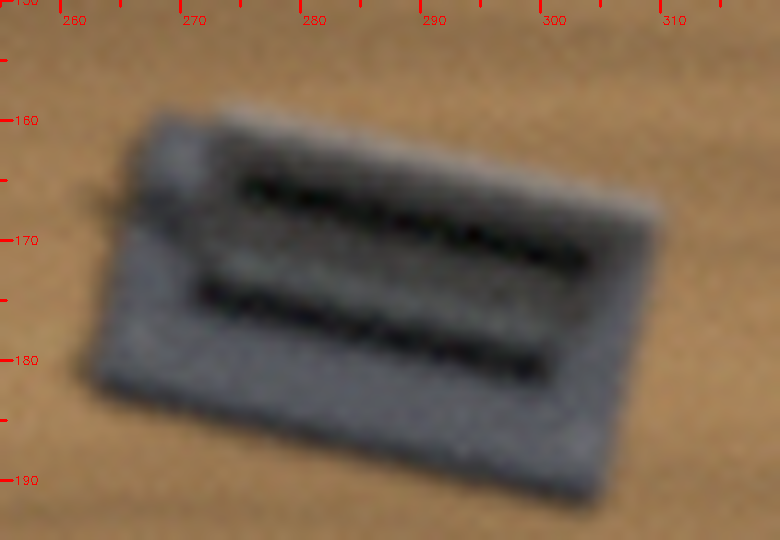

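View pics/a3.png

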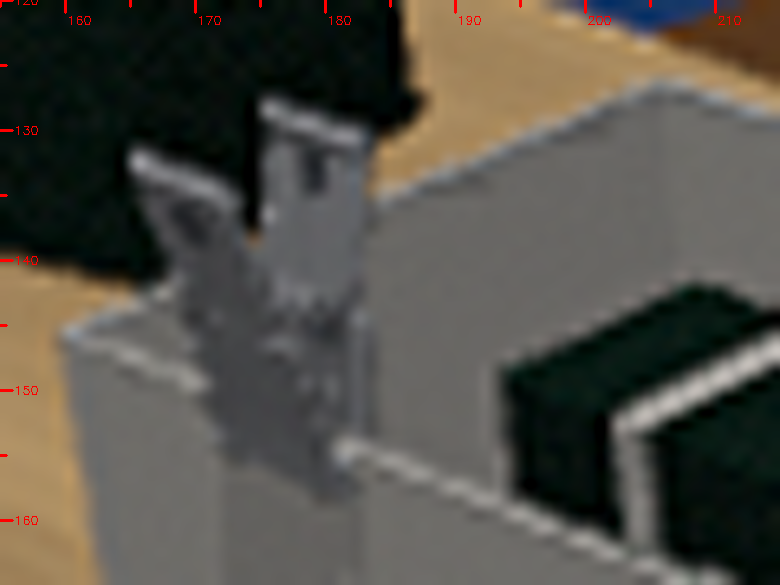

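View pics/a4.png

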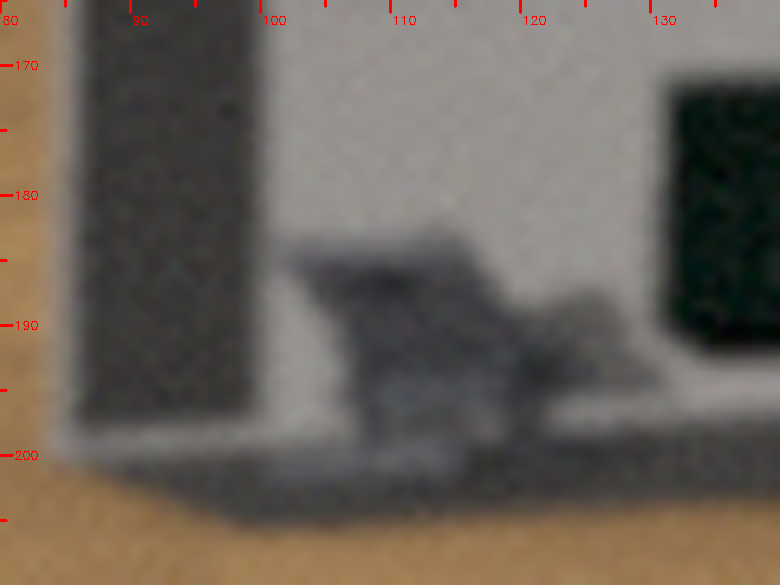

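Run:
```python
from h import *
def z(n,x,y,w,h,f):
    im=cv2.imread(f'pics/{n}0.png'); s=780/w
    o=cv2.resize(im[y:y+h,x:x+w],None,fx=s,fy=s,interpolation=cv2.INTER_CUBIC)
    for k in range(0,w):
        if (x+k)%10==0: cv2.line(o,(int(k*s),0),(int(k*s),12),(0,0,255),2);cv2.putText(o,str(x+k),(int(k*s)+2,24),0,.4,(0,0,255),1)
    for k in range(0,h):
        if (y+k)%10==0: cv2.line(o,(0,int(k*s)),(12,int(k*s)),(0,0,255),2);cv2.putText(o,str(y+k),(14,int(k*s)+4),0,.4,(0,0,255),1)
    cv2.imwrite(f'pics/{f}.png',o)
z('side',155,120,120,80,'b1'); z('top',80,110,125,100,'b2')
```

```text
(no output)
```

View pics/b1.png

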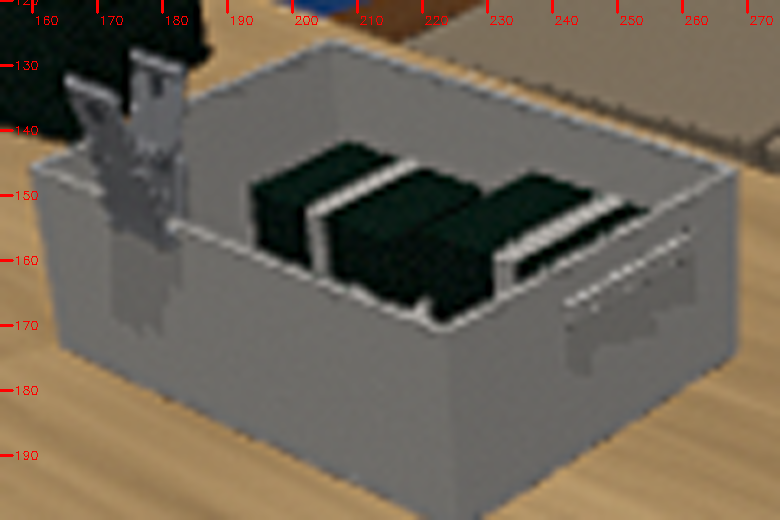

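View pics/b2.png

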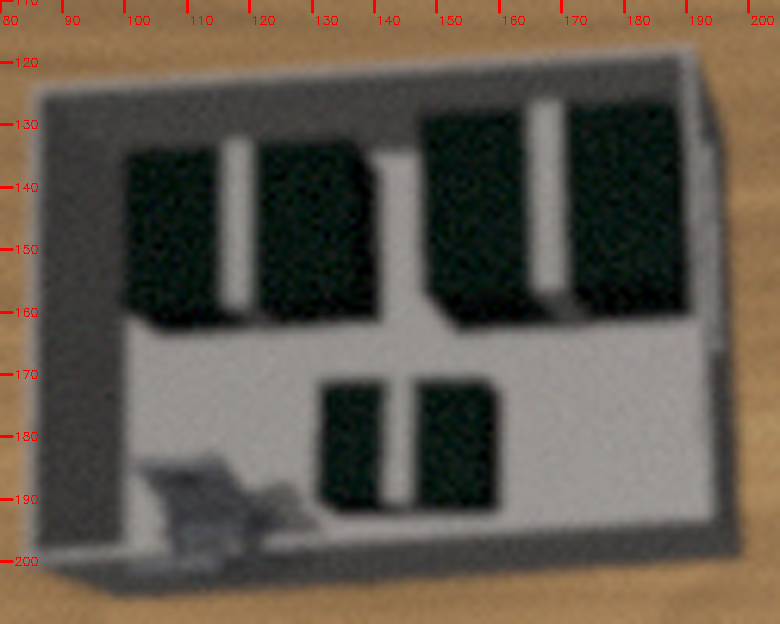

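```bash
cat >> h.py <<'E'
from scipy.optimize import least_squares
def fit(obs,x0,free_h=False):
    # obs: (cam,u,v,[lx,ly,lz or 'h'])
    def P(p,l):
        c,s=np.cos(p[2]),np.sin(p[2]); z=l[2] if l[2]!='h' else p[3]
        return [p[0]+c*l[0]-s*l[1],p[1]+s*l[0]+c*l[1],z]
    f=lambda p:np.concatenate([proj(n,P(p,l))-np.array([u,v])+.5*0 for n,u,v,l in obs])
    r=least_squares(f,x0,loss='soft_l1'); return r.x,f(r.x).reshape(-1,2)
E
python3 - <<'E'
from h import *
np.set_printoptions(suppress=True,precision=2)
o=.5
S='side';T='top'
st=[(S,284.6,211,[-35,65,32]),(S,335,225,[35,-65,32]),(S,315,234.6,[-35,-65,32]),(S,284.6,219.2,[-35,65,0]),(S,333.8,234.2,[35,-65,0]),
(S,298.8,168.5,[0,50,'h']),(S,326.2,184.4,[0,-50,'h']),
(T,267.9,159.2,[35,65,32]),(T,272.9,158.8,[2,50,'h']),(T,310,166.6,[2,-50,'h']),(T,263.3,182.3,[-35,65,0]),(T,304.8,191.5,[-35,-65,0])]
st=[(n,u-o,v-o,l) for n,u,v,l in st]
for cams in(('side','top'),('side',),('top',)):
    q=[s for s in st if s[0] in cams]
    x,r=fit(q,[600,-170,-.2,160]);print('stand',cams,x);print(r.tolist() if len(cams)==2 else '')
tt=[(T,85.6,200,[-110,150,110]),(T,85.6,124.4,[110,150,110]),(T,190.9,117.7,[110,-150,110]),(T,194.6,194.1,[-110,-150,110]),
(S,159.9,145.8,[-110,150,110]),(S,222.7,170.8,[-110,-150,110]),(S,268.4,146.5,[110,-150,110]),(S,205.8,126.5,[110,150,110])]
tt=[(n,u-o,v-o,l) for n,u,v,l in tt]
for cams in(('side','top'),('side',),('top',)):
    q=[s for s in tt if s[0] in cams]
    x,r=fit(q,[637,250,0.]);print('tote',cams,x);print(r.tolist() if len(cams)==2 else '')
    p=x
# clip
for n,u,v in((S,174.2,131.3),(T,108.6,192.2)): 
    w=atz(n,u-o,v-o,184)
    x,_=fit(tt,[637,250,0.]);c,s=np.cos(x[2]),np.sin(x[2]);d=w[:2]-x[:2]
    print('clip',w,'in tote',c*d[0]+s*d[1],-s*d[0]+c*d[1])
for n,a,b in((S,(165,131.9),(173.5,135)),(S,(175.2,127.8),(183.3,130.6)),(T,(101.9,183.8),(115.8,183.5)),(T,(100.8,200.8),(115.8,200.8))):
    print(n,atz(n,a[0]-o,a[1]-o,182)[:2],atz(n,b[0]-o,b[1]-o,182)[:2])
E
```

```text
stand ('side', 'top') [ 602.39 -169.32   -0.25  161.4 ]
[[-0.5311439418341024, -0.47383228086749796], [0.17314463647778666, -0.4361682526151185], [0.4578838081686172, -0.31964711762446996], [-0.781573262868676, 0.4463369836739446], [0.22398830924220192, -0.1933830087220656], [0.28840506923017983, 0.2764753349436262], [-0.6293327694708069, 0.11033890735416207], [0.17851349513682635, -0.5516089945123781], [0.8310536260767662, -0.6493001039142143], [0.8040100941312289, -0.27966535839689755], [-0.6725279119839342, 0.833953298793773], [-0.40014768650053156, 0.943669905857405]]
stand ('side',) [ 602.02 -170.03   -0.26  162.45]

stand ('top',) [ 604.39 -169.55   -0.23  148.57]

tote ('side', 'top') [640.95 247.85   0.04]
[[-1.24199928684655, 0.4482817991877255], [0.053696998810607965, -0.6044442598279716], [1.0425684779152107, -0.13221312559298326], [0.30109892550052564, -0.5842970026863554], [-1.0952655476635016, 0.04331391485823133], [0.07669067553516129, 1.0219434725986787], [0.02899492924467495, -0.23662678945302673], [-0.17556087233120365, -0.3799702869949897]]
tote ('side',) [642.79 248.55   0.03]

tote ('top',) [640.3  248.09   0.04]

clip [533.12 302.77 184.  ] in tote -105.67546652596606 58.96858362420288
clip [531.65 301.75 184.  ] in tote -107.18370810493077 58.00195478711464
side [514.47 326.  ] [516.1  284.65]
side [556.27 328.03] [557.86 288.61]
top [554.28 320.4 ] [554.16 285.18]
top [510.44 321.16] [509.45 283.44]
```

{"method": "move_arm", "body": {
  "rows": [
    [[-15.7,0,-35.6,0,0],[-15.7,0,-35.6,0,0],[-15.7,0,-35.6,0,0],[-15.7,0,-35.6,0,0],[-15.7,0,-35.6,0,0],[-15.7,0,-35.6,0,0],[-15.7,0,-35.6,0,0],[-15.7,0,-35.6,0,0],[-15.7,0,-35.6,0,0],[-33.4,0,-19,0,0],[-33.4,0,-19,0,0],[-33.4,0,-19,0,0],[-33.4,0,-19,0,0],[-33.4,0,-19,0,0],[-33.4,0,-19,0,0],[-33.4,0,-19,0,0],[-33.4,0,-19,0,0],[-33.4,0,-19,0,0],[-33.4,0,-19,0,0],[-33.4,0,-19,0,0]]
  ],
  "newtons": 40
}}

```text
time_s: 3.02
ee_pos: [547.9, 12.4, 231.7]
tcp_rot: [-0.555, 0.555, 0.438, -0.438]
ft_force: [0.5, 1.1, 0.7]
gripper_width: -0.003
```

```bash
cat >> h.py <<'E'
def go(X,yaw):
    from scipy.spatial.transform import Rotation as Ro
    s=ctrl.read_state(); M=Ro.from_quat(np.roll(s['tcp_rot'],-1)).as_matrix()
    psi=np.arctan2(M[1,0],M[0,0]); D=np.array(X)-s['ee_pos']
    print('t',s['time_s'],'pos',s['ee_pos'].round(1),'yaw',psi.round(3),'ydown',M[:,1].round(3),'F',s['ft_force'].round(1),'w',round(s['gripper_width'],3),'j',s['joints'].round(2))
    print('tool shift',(M.T@D).round(1),'turn',round(psi-yaw,3))
E
python3 -c "
from h import *
go([602,-169.5,200],1.321)"
```

```text
t 3.0167 pos [547.9  12.4 231.7] yaw 1.336 ydown [ 0.001  0.    -1.   ] F [0.5 1.1 0.7] w -0.003 j [-0.59  0.13  0.54  1.74 -0.07  1.29  1.3 ]
tool shift [-164.4   31.7  -94.8] turn 0.015
```

{"method": "move_arm", "body": {
  "rows": [
    [[-33,0,-19,0.015,0],[-33,0,-19,0,0],[-33,0,-19,0,0],[-33,0,-19,0,0],[-31,10,-18,0,0],[0,20,0,0,0],[0,0,0,0,0],[0,0,0,0,0]]
  ]
}}

```text
time_s: 3.68
ee_pos: [598.5, -166.5, 200.6]
tcp_rot: [0.559, -0.558, -0.433, 0.434]
ft_force: [0.5, 0.2, 1.4]
gripper_width: -0.001
```

```bash
python3 -c "
from h import *
go([602,-169.5,200],1.321); snap('side','c1');snap('top','c2')
im=cv2.imread('pics/c1.png')[110:260,230:380];im2=cv2.imread('pics/c2.png')[110:260,210:360]
cv2.imwrite('pics/c3.png',np.hstack([cv2.resize(i,(400,400),interpolation=cv2.INTER_CUBIC) for i in (im,im2)]))"
```

```text
t 3.6833 pos [ 598.5 -166.5  200.6] yaw 1.321 ydown [-0.002  0.    -1.   ] F [0.5 0.2 1.4] w -0.001 j [-0.31  0.33  0.64  1.61 -0.21  1.27  1.69]
tool shift [-2.   0.6 -4.1] turn -0.0
```

View pics/c3.png

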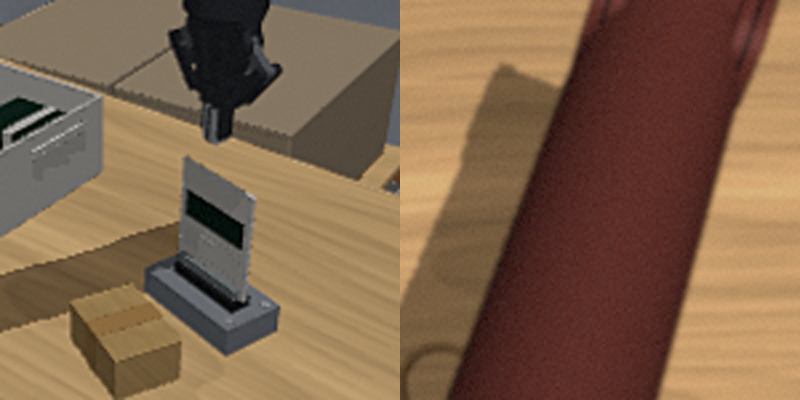

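The shut fingers hang above the card: tip at about (311,162), card top-edge middle at about (312,176) in the side picture.

```bash
python3 -c "
from h import *
print(proj('side',[598.5,-166.5,200.6]), proj('side',[602.4,-169.3,200.6]),proj('side',[602.4,-169.3,161.4]))"
```

```text
[310.47546835 162.42366808] [312.29878654 162.19084422] [311.30917463 175.83447793]
```

{"method": "move_arm", "body": {
  "rows": [
    [[-2,10,-4,0,0],[0,10,0,0,0],[0,10,0,0,0],[0,4,0,0,0],[0,4,0,0,0],[0,3,0,0,0],[0,3,0,0,0],[0,3,0,0,0]]
  ]
}}

```text
time_s: 4.45
ee_pos: [602.2, -169.4, 154.5]
tcp_rot: [0.559, -0.558, -0.434, 0.434]
ft_force: [-3.4, 1.7, 5.6]
gripper_width: 0.003
```

{"method": "move_arm", "body": {
  "rows": [
    [[0,2,0,0,0],[0,2,0,0,0],[0,2,0,0,0],[0,1,0,0,0],[0,0,0,0,0],[0,0,0,0,0],[0,0,0,0,0]]
  ]
}}

```text
time_s: 5.03
ee_pos: [602.8, -169.7, 151.4]
tcp_rot: [-0.558, 0.558, 0.435, -0.433]
ft_force: [-15.8, 6.4, 36.0]
gripper_width: -0.0
```

{"method": "move_arm", "body": {
  "rows": [
    [[0,-30,0,0,0],[0,-30,0,0,0],[0,-30,0,0,0],[33.8,0,14.3,0,1],[33.8,0,14.3,0,1],[33.8,0,14.3,0,1],[33.8,0,14.3,0,1],[33.8,0,14.3,0,1],[33.8,0,14.3,0,1],[33.8,0,14.3,0,1],[33.8,0,14.3,0,1],[33.8,0,14.3,0,1],[33.8,0,14.3,0,1],[33.8,0,14.3,0,1],[33.8,0,14.3,0,1],[33.8,0,14.3,0,1]]
  ]
}}

```text
time_s: 6.37
ee_pos: [530.8, 303.8, 237.5]
tcp_rot: [-0.558, 0.558, 0.434, -0.433]
ft_force: [1.8, -0.2, -0.1]
gripper_width: 1.0
```

{"method": "move_arm", "body": {
  "rows": [
    [[0,0,0,0.1165,1],[0,0,0,0.1165,1],[0,0,0,0.1165,1],[0,0,0,0.1165,1],[0,0,0,0.1165,1],[0,0,0,0.1165,1],[0,0,0,0.1165,1],[0,0,0,0.1165,1],[0,0,0,0.1165,1],[0,0,0,0.1165,1],[0,0,0,0.1165,1],[0,0,0,0,1],[0,0,0,0,1]]
  ]
}}

```text
time_s: 7.45
ee_pos: [531.1, 302.1, 237.3]
tcp_rot: [-0.707, 0.707, 0.015, -0.015]
ft_force: [0.7, 0.4, 0.2]
gripper_width: 1.002
```

```bash
python3 -c "
from h import *
go([531.5,302.5,241],.04); snap('side','d1');snap('top','d2')
im=cv2.imread('pics/d1.png')[80:200,120:240];im2=cv2.imread('pics/d1.png')[150:250,270:370]
cv2.imwrite('pics/d3.png',np.hstack([cv2.resize(i,(400,400),interpolation=cv2.INTER_CUBIC) for i in (im,im2)]))"
```

```text
t 7.45 pos [531.1 302.1 237.3] yaw 0.043 ydown [ 0. -0. -1.] F [0.7 0.4 0.2] w 1.002 j [-1.05  0.27  0.56  1.58 -0.15  1.33 -0.42]
tool shift [ 0.4 -3.7  0.4] turn 0.003
```

View pics/d3.png

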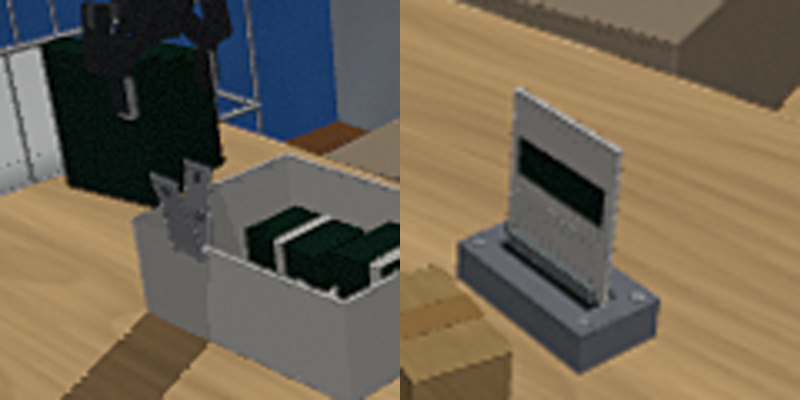

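View pics/d2.png

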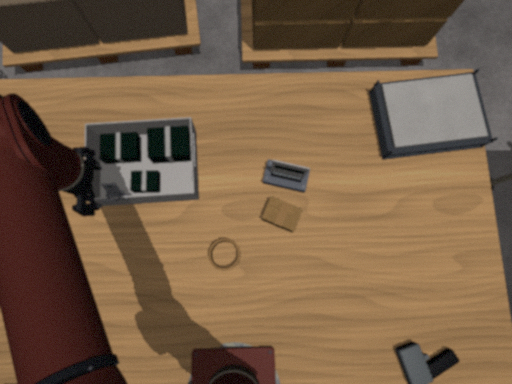

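The foot is flush in the block now, and the open gripper is above the clip (side crop; clip handles at about (172,132)).

{"method": "move_arm", "body": {
  "rows": [
    [[0,20,0,0,1],[0,20,0,0,1],[0,20,0,0,1],[0,10,0,0,1],[0,8,0,0,1],[0,8,0,0,1],[0,0,0,0,1],[0,0,0,0,1]]
  ]
}}

```text
time_s: 8.22
ee_pos: [531.2, 302.1, 151.7]
tcp_rot: [0.707, -0.707, -0.014, 0.014]
ft_force: [0.1, -0.3, 0.4]
gripper_width: 1.002
```

```bash
python3 -c "
from h import *
go([531.5,302.5,151],.04); snap('side','e1')
im=cv2.imread('pics/e1.png')[90:190,130:230]
cv2.imwrite('pics/e3.png',cv2.resize(im,(600,600),interpolation=cv2.INTER_CUBIC))"
```

```text
t 8.2167 pos [531.2 302.1 151.7] yaw 0.04 ydown [ 0.  0. -1.] F [ 0.1 -0.3  0.4] w 1.002 j [-1.03  0.34  0.54  1.69 -0.19  1.17 -0.4 ]
tool shift [0.3 0.7 0.4] turn -0.0
```

View pics/e3.png

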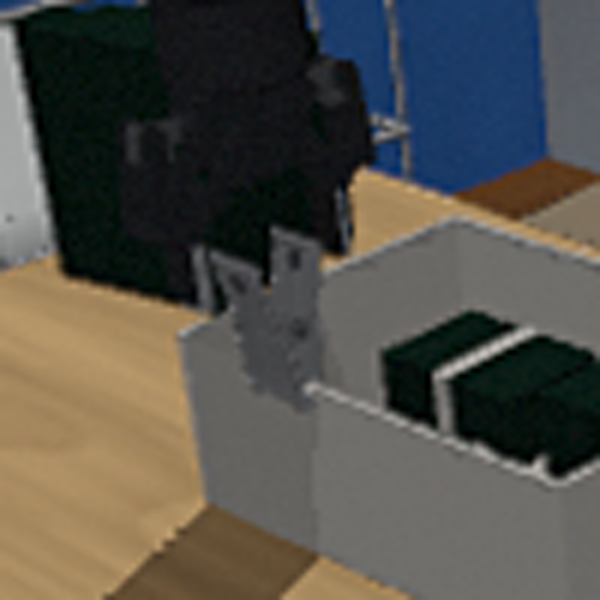

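The clip's handles stand between the open pads (pads at about (164,137) and (187,127), handles at (170,134) and (179,130)), so I close.

{"method": "move_arm", "body": {
  "rows": [
    [[0,0,0,0,0],[0,0,0,0,0],[0,0,0,0,0],[0,0,0,0,0],[0,0,0,0,0],[0,0,0,0,0],[0,0,0,0,0],[0,0,0,0,0],[0,0,0,0,0],[0,0,0,0,0]]
  ],
  "newtons": 40
}}

```text
time_s: 9.1
ee_pos: [531.0, 302.0, 151.3]
tcp_rot: [-0.707, 0.707, 0.014, -0.014]
ft_force: [0.2, 0.1, -0.5]
gripper_width: 0.29
```

```bash
python3 -c "
from h import *
go([531.5,302.5,151],.04); snap('side','f1')
im=cv2.imread('pics/f1.png')[90:190,130:230]
cv2.imwrite('pics/f3.png',cv2.resize(im,(600,600),interpolation=cv2.INTER_CUBIC))"
```

```text
t 9.1 pos [531.  302.  151.3] yaw 0.039 ydown [-0. -0. -1.] F [ 0.2  0.1 -0.5] w 0.29 j [-1.03  0.34  0.54  1.69 -0.19  1.17 -0.4 ]
tool shift [0.6 0.3 0.5] turn -0.001
```

View pics/f3.png

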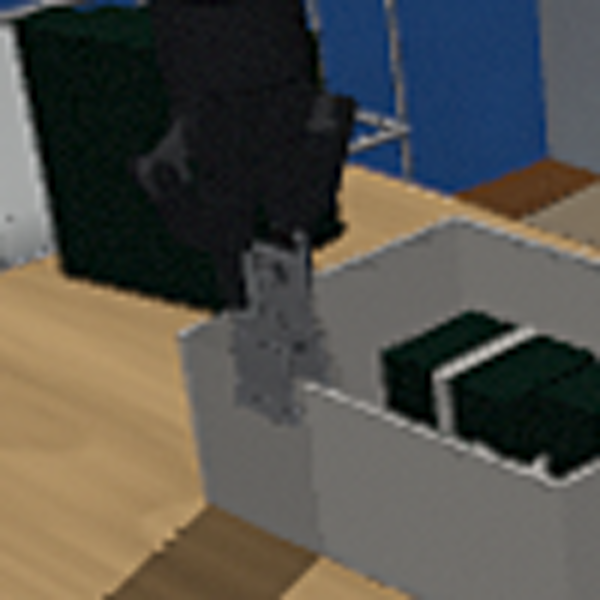

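The opening of 0.29 (about 25 mm) and the upright, parallel handles at about (177,137) show the clip fully squeezed. Lifting now.

{"method": "move_arm", "body": {
  "rows": [
    [[0,-3,0,0,0],[0,-6,0,0,0],[0,-10,0,0,0],[0,-15,0,0,0],[0,-15,0,0,0],[0,-15,0,0,0],[0,-15,0,0,0],[0,-12,0,0,0],[0,-8,0,0,0],[0,-3,0,0,0],[0,0,0,0,0],[0,0,0,0,0],[0,0,0,0,0]]
  ]
}}

```text
time_s: 10.23
ee_pos: [530.6, 301.8, 252.4]
tcp_rot: [-0.707, 0.707, 0.014, -0.014]
ft_force: [0.4, -0.1, -1.0]
gripper_width: 0.29
```

```bash
python3 -c "
from h import *
go([602.4,-169.3,252],-.25); snap('side','g1')
for q in ('clip_pivot','lip_a'): print(q,[(round(d['confidence'],2),round(d['location'][1]*512,1),round(d['location'][0]*384,1)) for d in ctrl.landmark_of('side',q)])
p=ctrl.read_state()['ee_pos'];print(proj('side',p-[0,0,11]),proj('side',p-[0,0,53]))
im=cv2.imread('pics/g1.png')[60:180,120:240]
cv2.imwrite('pics/g3.png',cv2.resize(im,(600,600),interpolation=cv2.INTER_CUBIC))"
```

```text
t 10.2333 pos [530.6 301.8 252.4] yaw 0.039 ydown [-0.001 -0.001 -1.   ] F [ 0.4 -0.1 -1. ] w 0.29 j [-1.05  0.26  0.56  1.56 -0.14  1.36 -0.43]
tool shift [  53.2    0.8 -473.6] turn 0.289
clip_pivot [(0.62, 175.3, 115.2)]
lip_a [(0.56, 179.8, 126.2), (0.5, 169.8, 133.2)]
[170.65720159 113.5526961 ] [172.57010062 126.43749587]
```

View pics/g3.png

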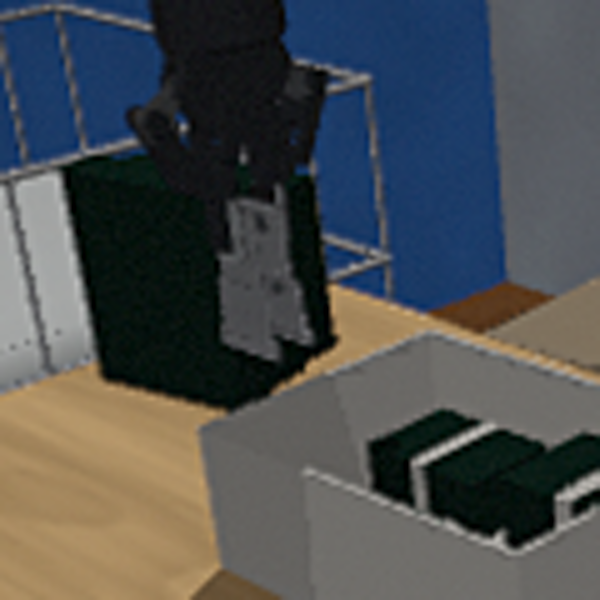

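```bash
python3 -c "
from h import *
for u,v in((164.5,128.1),(175.1,131.5),(182.1,128.5)): print(atz('side',u,v,199)[:2].round(1))
for X in ([516,328,199],[516,276,199],[545,276,199],[516,302,199]): print(X,proj('side',X).round(1))
"
```

```text
[507.3 312. ]
[511.1 264. ]
[539.7 266.1]
[516, 328, 199] [163.7 126. ]
[516, 276, 199] [173.9 130.1]
[545, 276, 199] [181.4 127.2]
[516, 302, 199] [168.8 128. ]
```

{"method": "move_arm", "body": {
  "rows": [
    [[1.1,0,-10,0,0],[2.8,0,-25,0,0],[4.05,0,-36,0,0],[4.05,0,-36,0,0],[4.05,0,-36,0,0],[4.05,0,-36,0,0],[4.05,0,-36,0,0],[4.05,0,-36,0,0],[4.05,0,-36,0,0],[4.05,0,-36,0,0],[4.05,0,-36,0,0],[4.05,0,-36,0,0],[4.05,0,-36,0,0],[2.8,0,-25,0,0],[2,0,-17,0,0],[0,0,0,0.1,0],[0,0,0,0.1,0],[0,0,0,0.09,0],[0,0,0,0,0],[0,0,0,0,0]]
  ]
}}

```text
time_s: 12.05
ee_pos: [602.5, -169.1, 253.2]
tcp_rot: [-0.702, 0.702, -0.088, 0.087]
ft_force: [1.1, 1.2, -0.1]
gripper_width: 0.292
```

```bash
python3 -c "
from h import *
go([602.4,-169.3,252],-.25); snap('side','i1')
for q in ('clip_pivot','lip_a','card_edge'): print(q,[(round(d['confidence'],2),round(d['location'][1]*512,1),round(d['location'][0]*384,1)) for d in ctrl.landmark_of('side',q)])
im=cv2.imread('pics/i1.png')[100:240,260:380]
cv2.imwrite('pics/i3.png',cv2.resize(im,(514,600),interpolation=cv2.INTER_CUBIC))"
```

```text
t 12.05 pos [ 602.5 -169.1  253.2] yaw -0.248 ydown [-0. -0. -1.] F [ 1.1  1.2 -0.1] w 0.292 j [-0.46  0.35  0.86  1.53 -0.27  1.38  0.18]
tool shift [-0.   1.2 -0.3] turn 0.002
clip_pivot [(0.65, 315.5, 150.1)]
lip_a [(0.92, 314.6, 160.2), (0.85, 311.6, 166.5)]
card_edge [(0.74, 314.6, 178.8)]
```

View pics/i3.png

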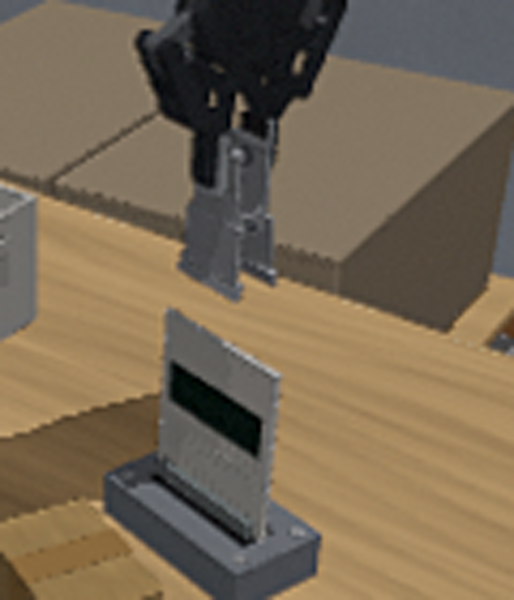

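The clip is still held, square, above the card; the lips run from about (302,163) to (316,170) and end at (324,166), and the card edge runs from (300,172) to (325,188).

Run:
```python
from h import *
y=-.248;cx=np.array([np.cos(y),np.sin(y),0]);cy=np.array([-np.sin(y),np.cos(y),0]);p=np.array([602.5,-169.1,0])
obs=[(301.5,162.1,-15,26),(315.5,169.1,-15,-26),(323.7,165.6,14,-26)]
f=lambda q:np.concatenate([proj('side',p+(a+q[0])*cx+(b+q[1])*cy+[0,0,q[2]])-[u,v] for u,v,a,b in obs])
r=least_squares(f,[0,0,199]);print(r.x,r.fun.round(1))
# z fixed
for z in(193,196,199):
    r=least_squares(lambda q:f([q[0],q[1],z]),[0,0]);print(z,r.x,r.fun.round(1))
y=-.25;cx=np.array([np.cos(y),np.sin(y),0]);cy=np.array([-np.sin(y),np.cos(y),0])
for o in((299.2,171.9,50),(324.9,187.5,-50)): print(o,proj('side',np.array([602.4,-169.3,152])+o[2]*cy))
```

```text
[ 22.06879154  20.70261796 180.52485423] [ 0.2 -0.5 -0.2  0.1  0.   0.4]
193 [5.68706291 3.9293001 ] [-0.1 -0.7 -0.2  0.2  0.3  0.4]
196 [ 1.7480027  -0.10367745] [-0.2 -0.7 -0.2  0.2  0.4  0.4]
199 [-2.19089665 -4.13639694] [-0.3 -0.7 -0.2  0.3  0.5  0.4]
(299.2, 171.9, 50) [298.42497724 171.37676528]
(324.9, 187.5, -50) [324.75206545 187.27045099]
```

{"method": "move_arm", "body": {
  "rows": [
    [[0,10,0,0,0],[0,15,0,0,0],[0,8,0,0,0],[0,6,0,0,0],[0,5,0,0,0],[0,5,0,0,0],[0,4,0,0,0],[0,0,0,0,0],[0,0,0,0,0]]
  ]
}}

```text
time_s: 13.0
ee_pos: [602.9, -168.6, 200.4]
tcp_rot: [-0.702, 0.702, -0.088, 0.088]
ft_force: [-0.2, 0.1, -2.0]
gripper_width: 0.295
```

```bash
python3 -c "
from h import *
go([602.4,-169.3,191],-.25); snap('side','k1')
im=cv2.imread('pics/k1.png')[120:220,270:350]
cv2.imwrite('pics/k3.png',cv2.resize(im,(480,600),interpolation=cv2.INTER_CUBIC))"
```

```text
t 13.0 pos [ 602.9 -168.6  200.4] yaw -0.25 ydown [ 0. -0. -1.] F [-0.2  0.1 -2. ] w 0.295 j [-0.45  0.39  0.84  1.6  -0.3   1.29  0.19]
tool shift [-0.3  9.4 -0.8] turn -0.0
```

View pics/k3.png

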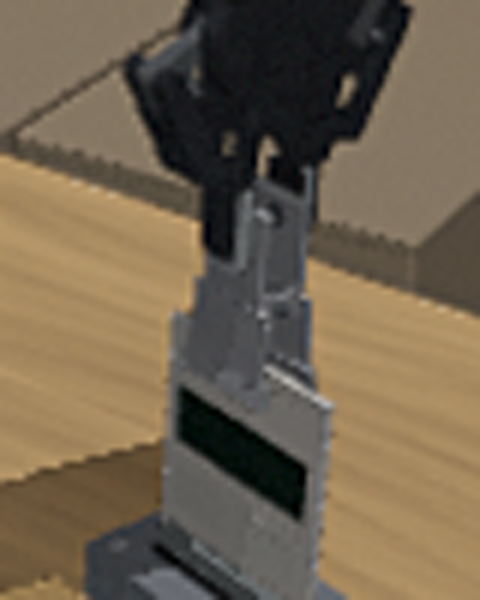

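Run:
```python
from h import *
y=-.25;cx=np.array([np.cos(y),np.sin(y),0]);cy=np.array([-np.sin(y),np.cos(y),0]);p=np.array([602.9,-168.6,0])
for z in(148,144,140): print(z,[proj('side',p+a*cx+b*cy+[0,0,z]).round(1).tolist() for a,b in((-15,26),(-15,-26),(15,-26))])
im=cv2.imread('pics/k1.png')[150:200,285:335]
im=cv2.convertScaleAbs(im,alpha=1.6,beta=-40)
cv2.imwrite('pics/k4.png',cv2.resize(im,(600,600),interpolation=cv2.INTER_CUBIC))
```

```text
148 [[299.8, 177.8], [313.3, 186.2], [322.2, 182.6]]
144 [[299.7, 179.2], [313.2, 187.6], [322.1, 184.0]]
140 [[299.7, 180.5], [313.1, 189.0], [322.0, 185.3]]
```

View pics/k4.png

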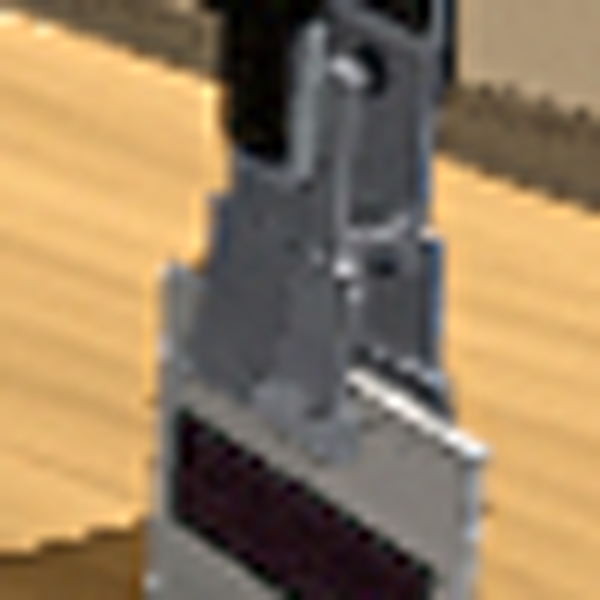

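Both jaws straddle the edge: near lip in front from (301,181) to (314,187), far jaw behind with a gap visible at (317,181). Lowering the last 9 mm and settling.

{"method": "move_arm", "body": {
  "rows": [
    [[0,4,-0.5,0,0],[0,3,0,0,0],[0,2,0,0,0],[0,0,0,0,0],[0,0,0,0,0],[0,0,0,0,0],[0,0,0,0,0],[0,0,0,0,0]]
  ]
}}

```text
time_s: 13.72
ee_pos: [602.8, -169.1, 191.5]
tcp_rot: [-0.702, 0.702, -0.088, 0.088]
ft_force: [-1.1, -0.4, -0.3]
gripper_width: 0.291
```

```bash
python3 -c "
from h import *
go([602.4,-169.3,191],-.25); snap('side','l1'); snap('top','l2')
for q in ('clip_pivot','lip_a','card_edge'): print(q,[(round(d['confidence'],2),round(d['location'][1]*512,1),round(d['location'][0]*384,1)) for d in ctrl.landmark_of('side',q)])
print(proj('side',[602.4,-169.3,177]))
a=cv2.imread('pics/l1.png')[130:210,270:350];b=cv2.imread('pics/l2.png')[60:260,180:380]
cv2.imwrite('pics/l3.png',np.hstack([cv2.resize(a,(480,480),interpolation=cv2.INTER_CUBIC),cv2.resize(b,(300,480)[:1]+(480,))]))"
```

```text
t 13.7167 pos [ 602.8 -169.1  191.5] yaw -0.251 ydown [ 0. -0. -1.] F [-1.1 -0.4 -0.3] w 0.291 j [-0.44  0.4   0.84  1.61 -0.31  1.27  0.2 ]
tool shift [-0.3  0.5 -0.3] turn -0.001
clip_pivot [(0.8, 314.7, 172.2)]
lip_a [(0.83, 314.8, 184.6), (0.62, 307.0, 188.6)]
card_edge [(0.7, 313.0, 178.4)]
[311.69763355 170.47885198]
```

View pics/l3.png

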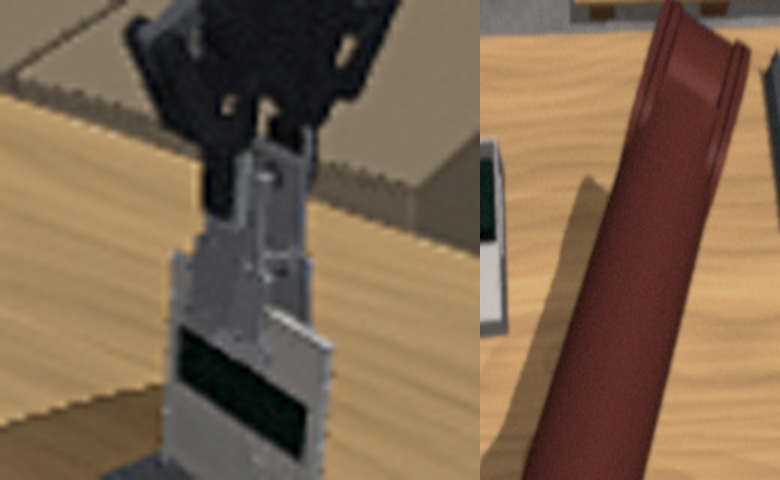

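The side picture shows the near jaw in front of the card face, its lip around (313,190), and the far jaw behind the edge. The clip is centred and square, with almost no contact force. The arm hides the card in the top view. Handing in.

```bash
python3 -c "
from h import *
print(ctrl.job_done())"
```

```text
the job is handed in; nothing more can be done
None
```

I pressed the card home, took the clip off the tote rim and handed the job in with the clip held open around the middle of the card's top edge. The clock read about 14 s, and no verdict is reported.

- **Card:** the push stopped firmly at 36 N with the fingertips at z = 151.4 mm (expected 152 mm). The picture afterwards showed the foot flush in the block.
- **Clip:** I squeezed it at 40 N. The opening stayed at 0.29 to 0.295 (about 25 mm), which means fully squeezed.
- **Final position:** the tool is within about 1 mm of the card middle I fitted and square to the card within about 0.01 rad. The lips are about 17 mm below the edge, one on each side. The force on the tool was about 1 N.
- **Surroundings:** I sent no move near the tape, carton or gift box. They looked in place in the picture taken between the press and the grasp. I did not measure them again at the end.

**Checks that disagreed or were limited:**
- Before the press, the two cameras put the card about 2 mm apart across its thickness, against about 11 mm of room each side.
- At the end the arm blocked the top view, so lip clearance was judged from the side picture only.
- The network's landmarks for the pivot and the card edge were about 2 to 3 pixels off my computed positions.

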